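Tip a shaft level and load it on a dividing slide

ROBOT

A 6-joint arm with a two-finger parallel gripper is mounted at the origin on a cart in front of the work surface, level with it; the furniture and walls round the work are solid. World frame = base frame: x ahead of the robot, y to its left, z up, the work surface at z = 0. Lengths are in mm, angles in rad, forces in N, time in s.
With the tool pointing down it reaches from about 275 to 750 mm from the base axis. Payload 10.2 kg.
Tool frame: the origin (TCP) lies midway between the tips of the shut fingers; the grasp point (between the pads) lies 19 mm behind it; z points along the fingers, y is the line along which they close (so a half turn about z gives the same grasp; the last joint's range is limited). The gripper opens to 85 mm and grips with 20 to 120 N. Pads are 22 mm wide; open, the fingers measure 114 mm over their backs; the gripper's body (76 mm by 85 mm) begins 54 mm behind the grasp point. The pads swing forward as they close: fully open they stand 13 mm farther back than shut.
Start: joints at [-1.522, 0.313, 1.498, -0, 1.331, -0.223], TCP at [140.931, -505.737, 231.294] pointing down, gripper open.
Joint ranges: [-2.94, 2.94], [-0.97, 2.17], [0.19, 2.56], [-1.23, 4.37], [0.02, 3.11], [-2.88, 2.88]. Speed limits (rad/s): [2.39, 2.39, 3.01, 3.14, 3.14, 3.14].

INTERFACE

Orientations are given as a unit quaternion [w, x, y, z].
In Python, from rig import ctrl gives the robot as it stands.
- The arm moves only by the tool send_rows, never from a script. Its argument "targets" is a list of rows, each a list of 7 numbers: the closure, from -1 (fully open) to 1 (shut), so that 0 is half open, then the shift along the tool's x, y, z in m, then the turn, a rotation vector about the tool's x, y, z in rad. In form: [[claw, dx, dy, dz, ax, ay, az], ...]. A call has exactly 10 rows; each row shifts and turns the commanded pose from where the row before left it, along the tool's axes as they then stand; what a row does not reach is not made up. A row lasts 1/8 s, in which the tool goes at most 62.5 mm and 10.7 degrees, less where a joint would pass 70% of its speed; a pose out of reach is approached as far as the arm can. A call with a gripper value outside its range is refused whole. The fingers move at their own pace and stop on an object; "squeeze" is the grip in N (left out, the last holds). Time passes only in rows, so rows that do not move let the fingers close, or fill a call up. It gives the time, the measured TCP pose, the force, the opening and the grip force at its end, in the units of the state.
- ctrl.sense(): the state, without advancing time (a new reading comes with each control period).
- ctrl.capture(name): name is "scene" or "top"; returns a dict with "img" (384x512x3 uint8, red, green, blue), "camera_matrix" (3x3 intrinsics, pixels), "R" (3x3) and "t" (3): a world point X has camera coordinates R X + t. Camera axes: x right, y down, z forward; pixel columns grow to the right and rows downward; lengths in mm; the calibration is good to about 2 mm. A picture is of the moment at which its call begins. There is no depth.
- ctrl.finish_job(): hands the job in; it is judged then, once.
Trained networks look in a picture, given as the dict that the camera call returned (one of the last four; its "shot" number tells which), for a name from the list of things; names that differ only in an ending like _2 or _b are one class to them, and where a whole thing is asked for, a point or a joint stands for the part that bears it (a point fixed in the world has none). Each returns a list of dicts, best first, with "score" (0 to 1); they miss things now and then, are a little off and sometimes report something else, mostly with a low value. They report only what shows in the picture. A call takes as long as a camera call.
- ctrl.boxes_of(query, picture): "extent" ([left, top, width, height] in pixels, round what is visible of it).
- ctrl.landmark_of(query, picture): "point" ([column, row] in pixels: a listed point, or the origin of a listed thing).
The state is a dict: "time_s": time; "joints": joint angles; "dq": joint speeds; "tau": joint torques, N m; "eef_pos": TCP position; "ee_rot": TCP orientation; "force": force on the tool from outside, world axes, zero at the start; "wrist_torque": the same for the moment, N m; "grip_width": opening from 0.0 (shut) to 1.0 (fully open); "grip_force": force on a finger pad.
Only numpy, scipy, OpenCV 4.12 (cv2) and the standard library are available. Lean on these libraries where they do the work, as an engineer would, in place of code of your own. Each camera call takes 0.05 s, during which the arm holds its last target. There are 200 camera calls.

TASK

Take the upright shaft out of its stand and, holding it near its red-ringed top, press its lower end against the round rod of the blue tipping bar so that it turns level in the fingers. Lay it in the two brass V-supports of the dividing slide with its red-ringed end toward the black index knob, and let go. Then pull the knob up, move the carriage one notch, from the white dot to the green dot, and let the plunger drop into that notch, with the shaft still lying in the supports; do not shove the marker, the caliper or the tape roll about.

Things in the scene. Friction and masses are not known exactly. Their poses are not given: they have to be found in the camera images.
- shaft: Smooth aluminium shaft, 170 mm long, 16 mm in diameter, 0.1 kg, red ring 152 to 164 mm from its origin. Origin: centre of its lower end as it stands; z runs along it to the red-ringed end. Starts upright in the stand. A light grip (20 to 40 N) about 45 mm below its top lets it turn between the pads when its end is pushed with a few newtons, yet it does not sag by its own weight.
- shaft_ring_end (a point): Centre of the shaft's end face nearest the red ring (the top end at the start).
- shaft_mid (a point): Middle of the shaft, on its axis, 85 mm from each end.
- stand: Fixed grey block, 66 x 66 x 60 mm, with an upright round pocket 19 mm wide and 50 mm deep in its top, in which the shaft stands (pocket floor 10 mm over the table). Origin at the centre of its underside. It may stand left or right of the tipping bar.
- tip_bar: Fixed blue bar 130 mm long with a polished round rod on top. Origin at the centre of its underside; y runs along the bar, x across it (+x about away from the robot). Foot 50 mm wide and 8 mm high (bolt heads to 11 mm), upright web 8 mm thick, rod 10 mm in diameter and 124 mm long, its top 45 mm over the table.
- bar_rod (a point): Middle of the tipping bar's rod, on the rod's axis, 40 mm over the table; axes as the bar's.
- slide_base: Fixed base plate of the dividing slide, 262 x 200 x 12 mm, from x = -156 to +106 mm of its origin (on the underside). y: carriage travel; -x: the knob end (about toward the robot). An index bar at x = -128 mm has notches at y = -40, 0, +40 mm, marked by a white, a green and a white dot; the carriage starts at -40.
- carriage (a joint): Position of the carriage in m along the base's +y (about to the robot's left): 0 at the first white dot (the start), 0.040 at the green dot, 0.080 at the far white dot. It slides with about 1 N of friction once the plunger is pulled; the seated plunger leaves about 1 mm of play.
- bed (a point): Where the middle of the lying shaft belongs on the carriage, on the shaft's axis, 72 mm over the table. x: along the lying shaft (-x to the knob), y: travel. The brass V-supports, 6 mm thick, stand at x = -74 and +74 mm; 90 degree V, 38 mm wide at the mouth, lips 82 mm and bottom 61 mm over the table. Between them the deck is 30 mm over the table: 42 mm of room below the axis.
- plunger (a joint): How far the index plunger is pulled up, m: 0 seated in a notch, 0.020 fully pulled. A spring pushes it down with 4 N (seated) to 8 N (fully pulled). Above 0.011 its pin is clear of the notches; when let go over a notch it drops in.
- knob_grip (a point): Middle of the black round index knob, 26 mm in diameter and 31 mm high (from 18 mm below to 13 mm above this point), upright, 76 mm over the table when seated; it moves with plunger and carriage. Room for fingers all round; a steel collar 20 mm wide ends 28 mm below this point.
- marker: Bystander: black and white marker, 132 mm, lying.
- caliper: Bystander: caliper, 200 mm, lying.
- tape_roll: Bystander: roll of amber tape, 65 mm across, 12 mm high.

How it is judged (in metres and radians):
On the way, in this order (a step that is already met when the one before it is completed fails the run):
1. the shaft is lifted out of the stand, held upright in the fingers (contact force between the fingers and shaft above 0.5 N and height (world z) of shaft above 0.062 m and angle between shaft's own z axis and vertical below 0.5 rad), for 0.05 s.
2. the held shaft, still steep, is pressed against the tipping bar (contact force between the fingers and shaft above 0.5 N and contact force between shaft and tip_bar above 0.3 N and angle between shaft's own z axis and vertical below 0.8 rad), for 0.05 s.
3. still held and resting against the tipping bar, the shaft has turned level (within about 15 degrees) (contact force between the fingers and shaft above 0.5 N and contact force between shaft and tip_bar above 0.1 N and angle between shaft's own z axis and vertical between 1.3 and 1.84 rad), for 0.05 s.
4. the shaft lies in both V-supports, red-ringed end toward the knob, let go, with the carriage still at its first notch (x of shaft_mid in the frame of bed between -0.009 and 0.009 m and y of shaft_mid in the frame of bed between -0.004 and 0.004 m and z of shaft_mid in the frame of bed between -0.005 and 0.005 m and x of shaft_ring_end in the frame of bed below -0.07 m and angle between the z axis of shaft and the x axis of bed, either way round below 0.05 rad and contact force between the fingers and shaft below 0.1 N and value of joint carriage below 0.004 m and value of joint plunger below 0.003 m), for 0.2 s.
5. the index plunger is pulled up clear of its notch (value of joint plunger above 0.008 m), for 0.05 s.
At the end, for the whole second after the job is handed in: The shaft lies at rest in the V-supports (its middle within 9 mm along and 4 mm across of the bed point and 5 mm in height, level within 0.05 rad), red-ringed end toward the knob; the carriage stands at the green dot (joint 0.036 to 0.044) and the plunger is seated there (below 3 mm) (x of shaft_mid in the frame of bed between -0.009 and 0.009 m and y of shaft_mid in the frame of bed between -0.004 and 0.004 m and z of shaft_mid in the frame of bed between -0.005 and 0.005 m and x of shaft_ring_end in the frame of bed below -0.07 m and angle between the z axis of shaft and the x axis of bed, either way round below 0.05 rad and value of joint carriage between 0.036 and 0.044 m and value of joint plunger below 0.003 m and linear speed of shaft below 0.02 m/s); the robot touches nothing.
It fails at once if the marker is displaced by more than 30 mm (distance of marker from where it was at the start of the episode above 0.03 m).
It fails at once if the caliper is displaced by more than 30 mm (distance of caliper from where it was at the start of the episode above 0.03 m).
It fails at once if the tape roll is displaced by more than 30 mm (distance of tape_roll from where it was at the start of the episode above 0.03 m).
It also fails if it takes over 58 s, if anything falls off the work surface, if the arm or the gripper's body presses on something with over 40 N, if the wrist force passes 120 N, or if a joint passes its speed limit or range.

## Working session

There is one attempt and no reset: what is moved stays moved. The work goes in short steps, Python scripts to look and compute and a tool call to move; the robot and the scene stay as the last step left them, time stands still between calls to the robot, and variables do not carry over. Pictures are saved under pics/ and viewed, at most 10 in all, crops included, and the job is handed in when it is done.

Besides the shell and the picture viewer there is one more tool, called as name(argument=value, ...), one argument or row to a line, values as JSON. send_rows: Moves the arm, as the interface text tells. Its arguments: {"type":"object","properties":{"targets":{"type":"array"},"squeeze":{"type":"number"}},"required":["targets"]}

```bash
ls; mkdir -p pics; cat > h.py <<'E'
import numpy as np, cv2
from rig import ctrl
from scipy.spatial.transform import Rotation as Rn
def pix2z(p,c,z):
    K=np.array(c["camera_matrix"]);R=np.array(c["R"]);t=np.array(c["t"]).ravel()
    d=R.T@np.linalg.solve(K,[p[0],p[1],1.]);o=-R.T@t
    return o+d*(z-o[2])/d[2]
def proj(X,c):
    q=np.array(c["camera_matrix"])@(np.array(c["R"])@np.array(X,float)+np.array(c["t"]).ravel());return q[:2]/q[2]
def tri(ps,cs):
    A=[];b=[]
    for p,c in zip(ps,cs):
        P=np.array(c["camera_matrix"])@np.c_[np.array(c["R"]),np.array(c["t"]).ravel()]
        for i in (0,1):
            r=p[i]*P[2]-P[i];r=r/np.linalg.norm(r[:3]);A.append(r[:3]);b.append(-r[3])
    x,res,_,_=np.linalg.lstsq(np.array(A),np.array(b),rcond=None);return x,np.sqrt(res)
E
python3 - <<'E'
from h import *
np.set_printoptions(precision=1,suppress=True)
cs={n:ctrl.capture(n) for n in("scene","top")}
cv2.imwrite("pics/a.png",cv2.cvtColor(np.hstack([cs["scene"]["img"],cs["top"]["img"]]),cv2.COLOR_RGB2BGR)[:, :])
for n in cs: cv2.imwrite(f"pics/{n}0.png",cv2.cvtColor(cv2.resize(cs[n]["img"],(800,600)),cv2.COLOR_RGB2BGR)); print(n,cs[n]["R"],cs[n]["t"],cs[n]["camera_matrix"])
for q in "shaft shaft_ring_end shaft_mid stand tip_bar bar_rod slide_base bed knob_grip marker caliper tape_roll".split():
    ps=[]
    for n in cs:
        l=ctrl.landmark_of(q,cs[n]); ps.append(l[0] if l else None)
    print(q,[(np.array(p["point"]),round(p["score"],2)) if p else None for p in ps], tri([p["point"] for p in ps],list(cs.values())) if all(ps) else "")
print(ctrl.sense())
E
```

```text
pics
scene [[-0.7 -0.7 -0. ]
 [-0.3  0.4 -0.9]
 [ 0.6 -0.6 -0.5]] [423.  228.6 979.5] [[410.3   0.  255. ]
 [  0.  410.3 192.1]
 [  0.    0.    1. ]]
top [[-0.  -1.  -0. ]
 [-1.   0.  -0.1]
 [ 0.1  0.  -1. ]] [  82.5  490.1 1328.1] [[471.1   0.  251.8]
 [  0.  471.1 193. ]
 [  0.    0.    1. ]]
shaft [None, None] 
shaft_ring_end [(array([217. , 183.3]), 0.68), (array([207.6, 174.5]), 0.65)] (array([523. , 191.7, 184.5]), array([0.5]))
shaft_mid [(array([218., 209.]), 0.77), (array([212.6, 175.7]), 0.51)] (array([531.3, 187.1, 100. ]), array([1.1]))
stand [(array([221.2, 237.5]), 0.92), (array([216.9, 183.6]), 0.57)] (array([523.1, 185.6,   7.1]), array([6.5]))
tip_bar [(array([175.7, 278.6]), 0.85), (array([150.4, 186.2]), 0.81)] (array([510.2, 375.2,  -8.3]), array([8.5]))
bar_rod [(array([177.4, 264. ]), 0.59), (array([148.1, 186.3]), 0.85)] (array([503.7, 370. ,  39.4]), array([10.6]))
slide_base [(array([266.7, 195.1]), 0.84), (array([314.9, 153.8]), 0.83)] (array([ 609.2, -107.2,  -14.9]), array([1.3]))
bed [(array([270.9, 167.9]), 0.77), (array([326. , 146.6]), 0.77)] (array([ 610.2, -127.4,   81.4]), array([4.8]))
knob_grip [(array([270.4, 239. ]), 0.6), (array([330.7, 194.4]), 0.64)] (array([ 546.3, -140.7, -186.3]), array([80.1]))
marker [(array([267.2, 238.2]), 0.77), (array([245. , 216.3]), 0.59)] (array([426.1, 102.2,   4. ]), array([3.1]))
caliper [(array([229.8, 275.8]), 0.65), (array([185.9, 225.2]), 0.86)] (array([402. , 275.8,  -5.9]), array([4.9]))
tape_roll [None, (array([354.8, 230.4]), 0.72)] 
{'time_s': 1.3, 'joints': array([-1.5,  0.3,  1.5,  0. ,  1.3, -0.2]), 'dq': array([ 0.,  0.,  0.,  0.,  0., -0.]), 'tau': array([  0. , -41.2, -26. ,  -0. ,   0. ,  -0. ]), 'eef_pos': array([ 140.9, -505.8,  231.3]), 'ee_rot': array([0. , 1. , 0.1, 0. ]), 'force': array([ 0.2, -0. ,  0.2]), 'wrist_torque': array([-0., -0., -0.]), 'grip_force': 0.0, 'grip_width': 0.997431001485318}
```

View pics/scene0.png

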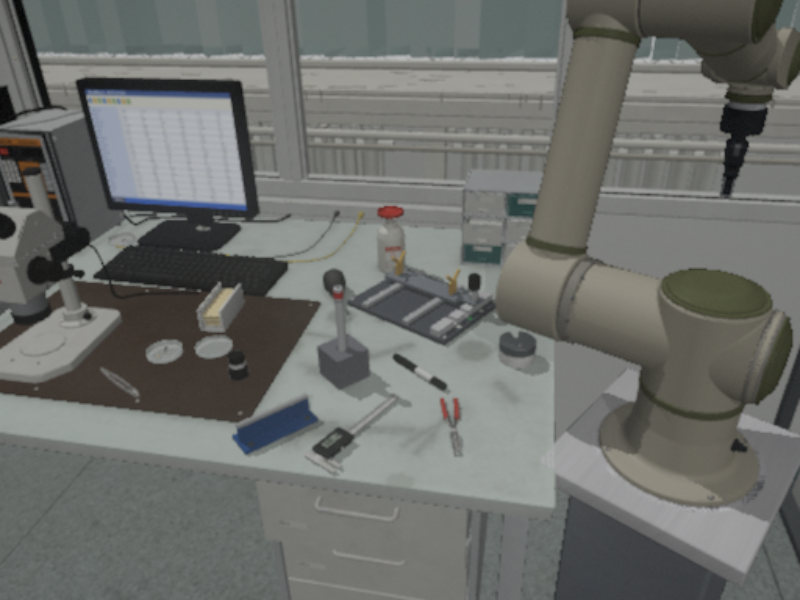

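View pics/top0.png

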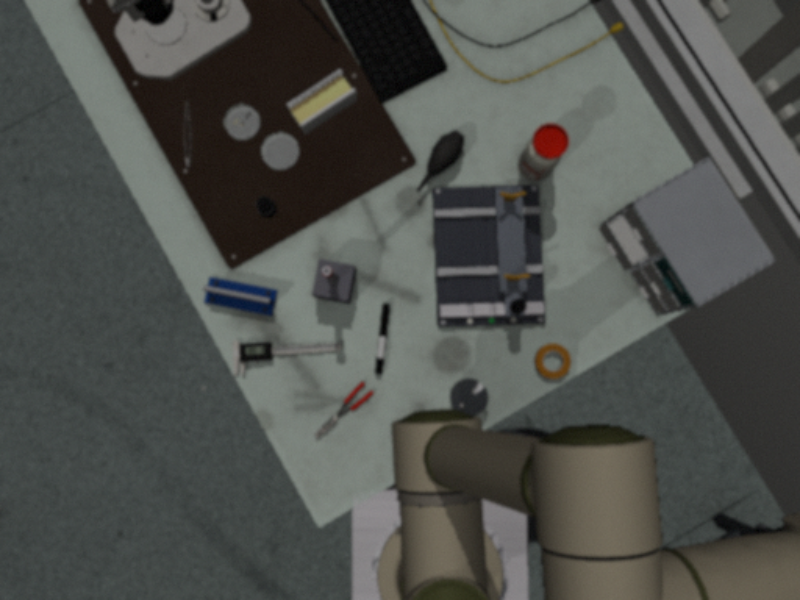

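The scene view shows the shaft standing in the grey stand at about (340,330), the blue bar at (278,425) and the slide at (420,300). In the top view the stand is at (335,280), the bar at (240,297) and the slide spans (434–544, 185–328). The caliper lies just on the robot side of the bar. Next I'll take a closer crop for yaw and position.

```bash
python3 - <<'E'
from h import *
np.set_printoptions(precision=2,suppress=True)
cs={n:ctrl.capture(n) for n in("top","scene")}
T=cs["top"]["img"];S=cs["scene"]["img"]
a=cv2.resize(T[110:220,265:360],None,fx=4,fy=4,interpolation=cv2.INTER_CUBIC)
b=cv2.resize(T[160:220,125:235],None,fx=3.6,fy=3.6,interpolation=cv2.INTER_CUBIC)
c=cv2.resize(S[165:300,145:240],None,fx=3,fy=3,interpolation=cv2.INTER_CUBIC) 
H=np.zeros((600,800,3),np.uint8);H[:440,:380]=a;H[:216,390:786]=b;c=cv2.resize(c,(255,362));H[225:587,395:650]=c
cv2.imwrite("pics/b.png",cv2.cvtColor(H,cv2.COLOR_RGB2BGR))
for n,c in cs.items():
    h=cv2.cvtColor(c["img"],cv2.COLOR_RGB2HSV)
    m=((h[...,0]>100)&(h[...,0]<130)&(h[...,1]>120)).astype(np.uint8); m[:170]=0
    k,l,s,ce=cv2.connectedComponentsWithStats(m); i=1+np.argmax(s[1:,4]); ys,xs=np.where(l==i); print(n,"blue",s[i],cv2.minAreaRect(np.c_[xs,ys].astype(np.float32)))
    m=(((h[...,0]<8)|(h[...,0]>172))&(h[...,1]>110)).astype(np.uint8)
    k,l,s,ce=cv2.connectedComponentsWithStats(m); print("red",[(s[i],ce[i]) for i in range(1,k) if s[i,4]>5])
# predicted
X={"stand":(523,187,60),"rod":(505,372,45)}
st=ctrl.sense();print(st["ee_rot"],ctrl.boxes_of("tape_roll",cs["top"])[:1],ctrl.boxes_of("stand",cs["top"])[:1],ctrl.boxes_of("slide_base",cs["top"])[:1],ctrl.boxes_of("knob_grip",cs["top"])[:2],ctrl.boxes_of("carriage",cs["top"])[:2],ctrl.boxes_of("caliper",cs["top"])[:1])
E
```

```text
top blue [132 178  45  24 470] ((153.7307586669922, 189.3461456298828), (42.75332260131836, 16.081523895263672), 11.309932708740234)
red [(array([341,  79,  23,  23, 406], dtype=int32), array([351.99,  90.13])), (array([221, 245,  12,  14,  41], dtype=int32), array([225.93, 251.39])), (array([224, 251,  14,  11,  42], dtype=int32), array([230.74, 256.36]))]
scene blue [149 271  20  19  90] ((160.84425354003906, 278.2131042480469), (13.95602035522461, 20.229827880859375), 50.19443130493164)
red [(array([ 0, 94,  6,  6, 29], dtype=int32), array([ 2.31, 96.31])), (array([242, 132,  16,   8, 100], dtype=int32), array([249.33, 135.27])), (array([214, 188,   5,   3,  15], dtype=int32), array([216., 189.])), (array([282, 255,   4,  12,  23], dtype=int32), array([283.57, 260.61])), (array([291, 255,   2,  13,  24], dtype=int32), array([291.5, 261. ]))]
[ 0.    0.99  0.14 -0.  ] [{'extent': [345.0, 217.8, 20.7, 22.5], 'score': 0.62}] [{'extent': [200.6, 168.0, 28.4, 27.1], 'score': 0.81}] [{'extent': [276.8, 115.7, 73.3, 92.5], 'score': 0.85}] [{'extent': [325.2, 191.3, 12.1, 8.0], 'score': 0.61}, {'extent': [343.1, 219.5, 20.1, 22.1], 'score': 0.58}] [{'extent': [314.3, 118.7, 26.6, 81.4], 'score': 0.72}] [{'extent': [151.6, 215.9, 64.9, 25.1], 'score': 0.94}]
```

View pics/b.png

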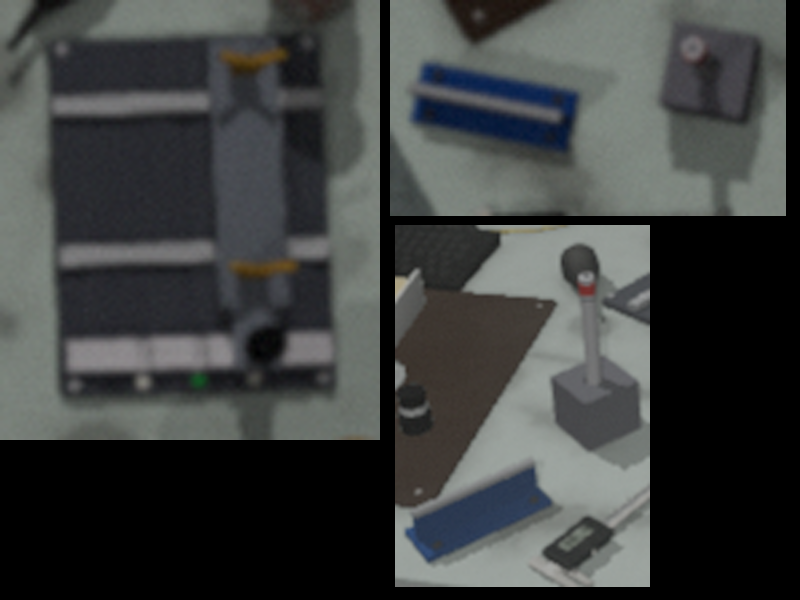

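The crop shows the rod running from (415,88) to (562,117), the shaft's top at (693,48), the V-supports at (254,60) and (265,267), the knob at (266,343) and the green dot at (198,380). I'll convert these to world coordinates.

```bash
python3 - <<'E'
from h import *
np.set_printoptions(precision=1,suppress=True)
c=ctrl.capture("top");s=ctrl.capture("scene")
f=lambda u,v,z,x0=390,sc=3.6,o=(125,160):pix2z(((u+.5-x0)/sc+o[0]-.5,(v+.5)/sc+o[1]-.5),c,z)
g=lambda u,v,z:f(u,v,z,0,4,(265,110))
a,b=f(415,88,44),f(562,117,44);print("rod",a,b,(a+b)/2,np.linalg.norm(a-b),"yaw",np.arctan2(*(a-b)[[0,1]])*-57.3)
for p in[(672,25),(760,40),(750,118),(663,105)]:print("st",f(*p,60))
print("shaft top",f(693,48,180))
print("ring scene@170",pix2z((216,189),s,168),tri([(216,189),(209.3,173.4)],[s,c]))
print("tri stand top centre",f(711,72,60))
for p in[(48,38),(325,35),(335,392),(60,395)]:print("base",g(*p,12))
for p in[(222,53),(287,53),(233,266),(298,266)]:print("V",g(*p,82))
print("knob",g(266,343,89));
for p in[(143,381),(198,380),(254,380)]:print("dot",g(*p,14))
E
```

```text
rod [515.  421.5  44. ] [491.6 305.2  44. ] [503.3 363.3  44. ] 118.58273944891194 yaw -11.379829593514325
st [561.9 217.4  60. ]
st [549.8 148.7  60. ]
st [488.8 156.3  60. ]
st [499.2 224.   60. ]
shaft top [527.3 188.8 180. ]
ring scene@170 [525.5 194.9 168. ] (array([529.2, 190. , 164.4]), array([1.8]))
tri stand top centre [524.8 186.8  60. ]
base [708.7   7.4  12. ]
base [ 709.9 -195.5   12. ]
base [ 448. -197.   12.]
base [446.5   0.9  12. ]
V [ 679.7 -110.1   82. ]
V [ 679.5 -155.2   82. ]
V [ 530.6 -115.2   82. ]
V [ 530.4 -159.8   82. ]
knob [ 476.8 -135.7   89. ]
dot [456.3 -58.8  14. ]
dot [456.8 -98.4  14. ]
dot [ 456.7 -138.6   14. ]
```

```bash
cat >> h.py <<'E'
def go(X,yaw=None):
    s=ctrl.sense();q=s["ee_rot"];R=Rn.from_quat([q[1],q[2],q[3],q[0]]);M=R.as_matrix()
    y=np.arctan2(M[1,0],M[0,0])
    y2=y if yaw is None else yaw
    M2=np.array([[np.cos(y2),np.sin(y2),0],[np.sin(y2),-np.cos(y2),0],[0,0,-1]])
    print("t",round(s["time_s"],2),"pos",s["eef_pos"].round(1),"yaw",round(y,4),"F",s["force"].round(1),"grip",round(s["grip_force"],1),round(s["grip_width"],3))
    print("rot first:",(R.inv()*Rn.from_matrix(M2)).as_rotvec().round(4)," then shift mm:",(M2.T@(np.array(X)-s["eef_pos"])).round(1))
E
python3 -c "
from h import *
go((527,188.5,240),-.2)"
```

```text
t 1.8 pos [ 140.9 -505.7  231.3] yaw 0.2719 F [ 0.6  0.3 -0. ] grip 0.0 0.994
rot first: [-0.      0.      0.4719]  then shift mm: [ 240.4 -757.1   -8.7]
```

send_rows(
  targets=[
    [-1,0,0,0,0,0,0.157],
    [-1,0,0,0,0,0,0.157],
    [-1,0,0,0,0,0,0.157],
    [-1,0.015,-0.047,0,0,0,0],
    [-1,0.015,-0.047,0,0,0,0],
    [-1,0.015,-0.047,0,0,0,0],
    [-1,0.015,-0.047,0,0,0,0],
    [-1,0.015,-0.047,0,0,0,0],
    [-1,0.015,-0.047,0,0,0,0],
    [-1,0.015,-0.047,0,0,0,0],
  ],
  squeeze=30,
)

```text
time_s: 3.05
eef_pos: [309.5, -202.6, 231.5]
ee_rot: [0.0, 0.995, -0.1, 0.0]
force: [0.8, -0.4, -0.3]
grip_width: 1.0
grip_force: 0.0
```

send_rows(
  targets=[
    [-1,0.015,-0.047,0,0,0,0],
    [-1,0.015,-0.047,0,0,0,0],
    [-1,0.015,-0.047,0,0,0,0],
    [-1,0.015,-0.047,0,0,0,0],
    [-1,0.015,-0.047,0,0,0,0],
    [-1,0.015,-0.047,0,0,0,0],
    [-1,0.015,-0.047,0,0,0,0],
    [-1,0,0,0,0,0,0],
    [-1,0,0,0,0,0,0],
    [-1,0,0,0,0,0,0],
  ],
)

```text
time_s: 4.3
eef_pos: [476.7, 96.8, 231.5]
ee_rot: [0.0, 0.995, -0.1, 0.0]
force: [-0.1, -0.3, -0.4]
grip_width: 1.001
grip_force: 0.0
```

```bash
python3 -c "
from h import *
go((527,188.5,116),-.2)"
```

```text
t 4.3 pos [476.7  96.8 231.5] yaw -0.2005 F [-0.1 -0.3 -0.4] grip 0.0 1.001
rot first: [ 0.0001 -0.0002 -0.0005]  then shift mm: [ 31.  -99.8 115.5]
```

send_rows(
  targets=[
    [-1,0.016,-0.05,0,0,0,0],
    [-1,0.015,-0.05,0,0,0,0],
    [-1,0,0,0,0,0,0],
    [-1,0,0,0.015,0,0,0],
    [-1,0,0,0,0,0,0],
    [-1,0,0,0,0,0,0],
    [-1,0,0,0,0,0,0],
    [-1,0,0,0,0,0,0],
    [-1,0,0,0,0,0,0],
    [-1,0,0,0,0,0,0],
  ],
)

```text
time_s: 5.55
eef_pos: [527.2, 189.6, 216.3]
ee_rot: [-0.0, 0.995, -0.099, 0.0]
force: [-0.2, -0.5, 0.4]
grip_width: 1.0
grip_force: 0.0
```

```bash
python3 - <<'E'
from h import *
go((527,188.5,116),-.2)
s=ctrl.capture("scene");c=ctrl.capture("top");P=ctrl.sense()["eef_pos"]
print(proj(P,s),proj(P,c),proj((527,188.5,180),s),proj((527,188.5,180),c))
H=np.hstack([cv2.resize(s["img"][110:260,165:275],None,fx=3.5,fy=3.5),cv2.resize(c["img"][110:260,150:260],None,fx=3.5,fy=3.5)])
cv2.imwrite("pics/c.png",cv2.cvtColor(H,cv2.COLOR_RGB2BGR))
for q in("shaft_ring_end","shaft_mid"):print(q,ctrl.landmark_of(q,s)[:1],ctrl.landmark_of(q,c)[:1])
E
```

```text
t 5.55 pos [527.2 189.6 216.3] yaw -0.1992 F [-0.2 -0.5  0.4] grip 0.0 1.0
rot first: [-0.     -0.0001  0.0008]  then shift mm: [1.000e-01 1.100e+00 1.003e+02]
[215.77310475 171.69764133] [207.01838183 171.04432129] [217.06373781 183.92257017] [208.93536677 173.08395629]
shaft_ring_end [{'point': [213.1, 187.8], 'score': 0.61}] [{'point': [209.7, 174.0], 'score': 0.48}]
shaft_mid [{'point': [220.8, 208.8], 'score': 0.69}] [{'point': [213.6, 177.7], 'score': 0.39}]
```

View pics/c.png

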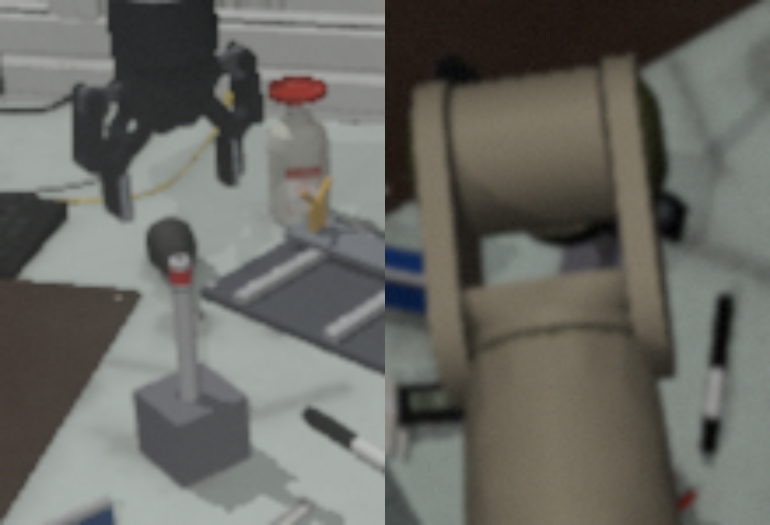

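The scene crop shows the shaft top under the open fingers at crop (179,256), within 1 px of prediction. I'll go down and grip.

send_rows(
  targets=[
    [-1,0,0,0.025,0,0,0],
    [-1,0,0,0.025,0,0,0],
    [-1,0,0,0.025,0,0,0],
    [-1,0,0,0.025,0,0,0],
    [-1,0,0,0,0,0,0],
    [1,0,0,0,0,0,0],
    [1,0,0,0,0,0,0],
    [1,0,0,0,0,0,0],
    [1,0,0,0,0,0,0],
    [1,0,0,0,0,0,0],
  ],
  squeeze=30,
)

```text
time_s: 7.1
eef_pos: [527.4, 189.6, 116.7]
ee_rot: [-0.0, 0.995, -0.099, 0.0]
force: [-0.3, -0.4, 3.1]
grip_width: 0.176
grip_force: 29.3
```

send_rows(
  targets=[
    [1,0,0,0,0,0,0],
    [1,0,0,0,0,0,0],
    [1,0,0,-0.005,0,0,0],
    [1,0,0,-0.01,0,0,0],
    [1,0,0,-0.01,0,0,0],
    [1,0,0,-0.02,0,0,0],
    [1,0,0,-0.02,0,0,0],
    [1,0,0,-0.015,0,0,0],
    [1,0,0,0,0,0,0],
    [1,0,0,0,0,0,0],
  ],
)

```text
time_s: 8.35
eef_pos: [526.9, 189.5, 195.6]
ee_rot: [0.0, 0.995, -0.099, -0.001]
force: [-0.5, -0.1, -1.0]
grip_width: 0.176
grip_force: 29.3
```

```bash
python3 - <<'E'
from h import *
np.set_printoptions(precision=1,suppress=True)
go((527,188.5,196))
s=ctrl.capture("scene");P=ctrl.sense()["eef_pos"]
h=cv2.cvtColor(s["img"],cv2.COLOR_RGB2HSV)
for z in (-150,-106,-19,0,19):print(z,proj(P+[0,0,z+19],s))
H=cv2.resize(s["img"][110:260,165:275],None,fx=4,fy=4)
cv2.imwrite("pics/d.png",cv2.cvtColor(H,cv2.COLOR_RGB2BGR))
for q in("shaft","shaft_ring_end","shaft_mid"):print(q,ctrl.landmark_of(q,s)[:1],ctrl.boxes_of(q,s)[:1])
E
```

```text
t 8.35 pos [526.9 189.5 195.6] yaw -0.1993 F [-0.5 -0.1 -1. ] grip 29.3 0.176
rot first: [0. 0. 0.]  then shift mm: [ 0.3  1.  -0.4]
-150 [219.6 220.9]
-106 [218.6 207.3]
-19 [216.4 178.9]
0 [215.9 172.4]
19 [215.4 165.7]
shaft [{'point': [215.4, 209.7], 'score': 0.82}] [{'extent': [213.9, 159.1, 7.4, 58.0], 'score': 0.79}]
shaft_ring_end [{'point': [212.5, 155.2], 'score': 0.72}] [{'extent': [216.2, 157.9, 7.0, 58.2], 'score': 0.78}]
shaft_mid [{'point': [214.2, 185.3], 'score': 0.73}] [{'extent': [213.3, 158.3, 9.8, 56.9], 'score': 0.74}]
```

View pics/d.png

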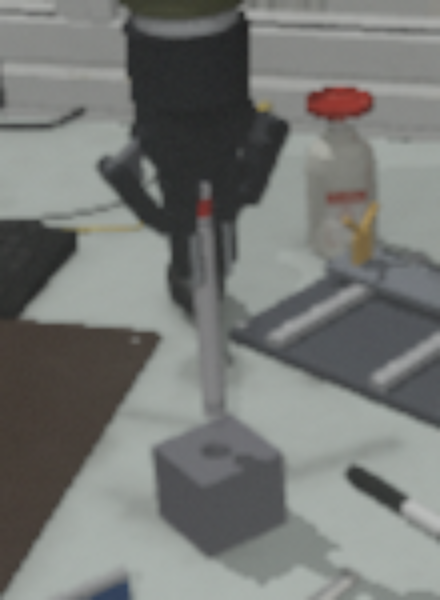

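The shaft is held upright, lower end at crop (214,413), clear of the stand. Next I'll move to the far side of the rod.

```bash
python3 - <<'E'
from h import *
np.set_printoptions(precision=1,suppress=True)
go((532.7,357.4,195.6))
s=ctrl.capture("scene")
print(proj((503.3,363.3,45),s),proj((515,421.5,45),s),proj((491.6,305.2,45),s))
print([pix2z(p,s,40) for p in [(177.4,264)]])
H=cv2.resize(s["img"][245:295,140:215],None,fx=8,fy=8,interpolation=cv2.INTER_CUBIC)
for X in[(515,421.5,45),(491.6,305.2,45)]:
    p=(proj(X,s)-[140,245])*8+3.5; cv2.circle(H,tuple(p.astype(int)),4,(0,255,0),1)
cv2.imwrite("pics/e.png",cv2.cvtColor(H,cv2.COLOR_RGB2BGR))
E
```

```text
t 8.7 pos [527.1 189.6 196.1] yaw -0.1992 F [-0.3 -0.4 -0.5] grip 29.3 0.178
rot first: [0. 0. 0.]  then shift mm: [ -27.7 -165.6    0.5]
[176.3 260.5] [154.2 270.3] [197.1 251.3]
[array([495.8, 366.7,  40. ])]
```

View pics/e.png

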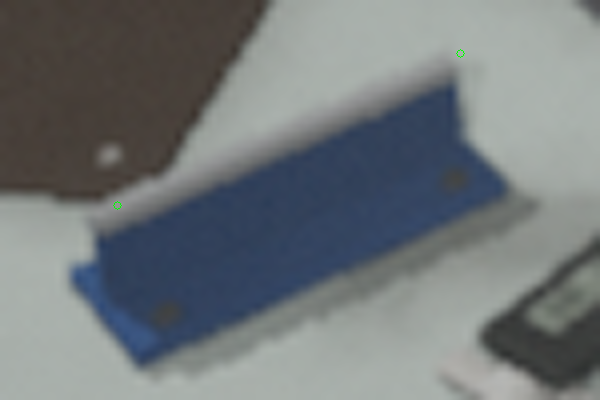

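The image shows the rod running from (95,220) to (458,68), about 1–2 px nearer than my estimate, so the rod sits roughly 3 mm closer to the robot. I'll proceed and feel for contact.

send_rows(
  targets=[
    [1,0,-0.03,0,0,0,0],
    [1,-0.007,-0.04,0,0,0,0],
    [1,-0.007,-0.04,0,0,0,0],
    [1,-0.007,-0.04,0,0,0,0],
    [1,-0.007,-0.016,0,0,0,0],
    [1,0,0,0.02,0,0,0],
    [1,0,0,0.02,0,0,0],
    [1,0,0,0.02,0,0,0],
    [1,0,0,0.01,0,0,0],
    [1,0,0,0,0,0,0],
  ],
)

```text
time_s: 10.0
eef_pos: [532.5, 357.5, 126.0]
ee_rot: [0.0, 0.995, -0.1, -0.0]
force: [-0.1, -0.9, -0.5]
grip_width: 0.175
grip_force: 29.4
```

send_rows(
  targets=[
    [1,-0.004,0,0,0,0,0],
    [1,-0.004,0,0,0,0,0],
    [1,-0.003,0,0,0,0,0],
    [1,-0.002,0,0,0,0,0],
    [1,-0.002,0,0,0,0,0],
    [1,-0.001,0,0,0,0,0],
    [1,0,0,0,0,0,0],
    [1,0,0,0,0,0,0],
    [1,0,0,0,0,0,0],
    [1,0,0,0,0,0,0],
  ],
)

```text
time_s: 11.25
eef_pos: [516.9, 361.0, 126.3]
ee_rot: [0.0, 0.995, -0.099, -0.0]
force: [0.4, 0.2, -0.9]
grip_width: 0.182
grip_force: 29.4
```

```bash
python3 - <<'E'
from h import *
go((503.3,363.3,126))
E
```

```text
t 11.25 pos [516.9 361.  126.3] yaw -0.1993 F [ 0.4  0.2 -0.9] grip 29.4 0.182
rot first: [0. 0. 0.]  then shift mm: [-13.8   0.4   0.3]
```

send_rows(
  targets=[
    [1,-0.001,0,0,0,0,0],
    [1,-0.001,0,0,0,0,0],
    [1,-0.001,0,0,0,0,0],
    [1,-0.001,0,0,0,0,0],
    [1,-0.001,0,0,0,0,0],
    [1,0,0,0,0,0,0],
    [1,0,0,0,0,0,0],
    [1,0,0,0,0,0,0],
    [1,0,0,0,0,0,0],
    [1,0,0,0,0,0,0],
  ],
)

```text
time_s: 12.5
eef_pos: [512.0, 362.0, 126.4]
ee_rot: [-0.0, 0.995, -0.099, 0.0]
force: [3.1, -0.6, 0.8]
grip_width: 0.183
grip_force: 29.5
```

```bash
python3 - <<'E'
from h import *
for i in range(4): ctrl.capture("top"); s=ctrl.sense(); print(s["force"].round(2),s["wrist_torque"].round(3))
go((503.3,363.3,126))
E
```

```text
[ 2.11 -0.28  0.66] [-0.207 -0.786 -0.023]
[ 2.87 -0.41  0.62] [-0.232 -0.792  0.039]
[ 3.52 -1.2   0.21] [-0.215 -0.783  0.023]
[ 3.16 -0.67  1.42] [-0.187 -0.757 -0.007]
t 12.7 pos [512.1 362.  126.4] yaw -0.1992 F [ 3.2 -0.7  1.4] grip 29.5 0.177
rot first: [-0.0001 -0.0002  0.    ]  then shift mm: [-8.8  0.5  0.4]
```

Contact is made (3 N). I'll now drive the arc about the rod, to 50° first.

send_rows(
  targets=[
    [1,-0.0092,0,-0.0003,0,0,0],
    [1,-0.0092,0,-0.0003,0,0,0],
    [1,-0.0092,0,0.0012,0,0,0],
    [1,-0.0092,0,0.0013,0,0,0],
    [1,-0.0088,0,0.0028,0,0,0],
    [1,-0.0088,0,0.0029,0,0,0],
    [1,-0.0082,0,0.0043,0,0,0],
    [1,-0.0082,0,0.0043,0,0,0],
    [1,-0.0072,0,0.0056,0,0,0],
    [1,-0.0072,0,0.0057,0,0,0],
  ],
)

```text
time_s: 13.95
eef_pos: [428.0, 379.0, 98.4]
ee_rot: [-0.0, 0.995, -0.099, 0.0]
force: [3.1, -1.3, -0.4]
grip_width: 0.178
grip_force: 29.6
```

```bash
python3 - <<'E'
from h import *
go((503.3,363.3,126))
s=ctrl.capture("scene")
P=ctrl.sense()["eef_pos"];print(proj(P+[0,0,19],s))
x,y=(int(v) for v in proj((480,365,60),s))
H=cv2.resize(s["img"][y-60:y+60,x-70:x+70],None,fx=5,fy=5,interpolation=cv2.INTER_CUBIC)
cv2.imwrite("pics/f.png",cv2.cvtColor(H,cv2.COLOR_RGB2BGR));print(x,y)
E
```

```text
t 13.95 pos [428.  379.   98.4] yaw -0.1992 F [ 3.1 -1.3 -0.4] grip 29.6 0.178
rot first: [-0.0001 -0.0001  0.    ]  then shift mm: [ 76.9   0.5 -27.6]
[188.62887951 252.74379319]
181 259
```

View pics/f.png

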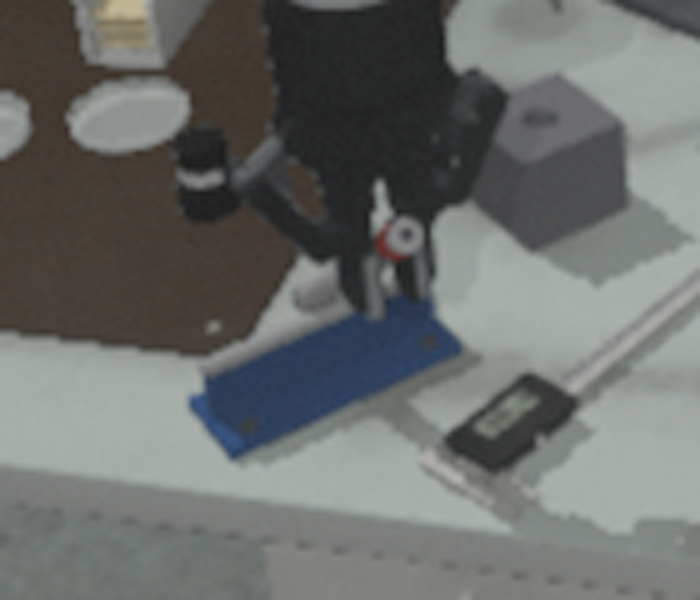

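The picture shows the shaft turning over the rod: ring end at (405,235), lower end behind the rod at (315,290). I'll complete the turn.

send_rows(
  targets=[
    [1,-0.0062,0,0.0068,0,0,0],
    [1,-0.0062,0,0.0069,0,0,0],
    [1,-0.0049,0,0.0078,0,0,0],
    [1,-0.0049,0,0.0078,0,0,0],
    [1,-0.0034,0,0.0085,0,0,0],
    [1,-0.0035,0,0.0086,0,0,0],
    [1,-0.002,0,0.009,0,0,0],
    [1,-0.001,0,0.009,0,0,0],
    [1,0,0,0,0,0,0],
    [1,0,0,0,0,0,0],
  ],
)

```text
time_s: 15.25
eef_pos: [396.9, 385.2, 34.4]
ee_rot: [0.0, 0.995, -0.099, -0.0]
force: [0.0, -0.6, 0.7]
grip_width: 0.179
grip_force: 29.2
```

```bash
python3 - <<'E'
from h import *
go((503.3,363.3,34))
s=ctrl.capture("scene");c=ctrl.capture("top")
P=ctrl.sense()["eef_pos"];G=P+[0,0,19];u=np.array([.98,-.198,0])
print("pred level ring",proj(G-45*u,s),"low",proj(G+125*u,s), "low ±3deg",proj(G+125*u+[0,0,6.5],s))
x,y=181,259
H=cv2.resize(s["img"][y-60:y+60,x-70:x+70],None,fx=5,fy=5,interpolation=cv2.INTER_CUBIC)
cv2.imwrite("pics/g.png",cv2.cvtColor(H,cv2.COLOR_RGB2BGR));print(x,y)
E
```

```text
t 15.25 pos [396.9 385.2  34.4] yaw -0.1993 F [ 0.  -0.6  0.7] grip 29.2 0.179
rot first: [0.0002 0.0003 0.    ]  then shift mm: [108.6   0.4   0.4]
pred level ring [208.10794691 292.17707164] low [172.72079297 254.57831779] low ±3deg [172.40875963 252.50246751]
181 259
```

View pics/g.png

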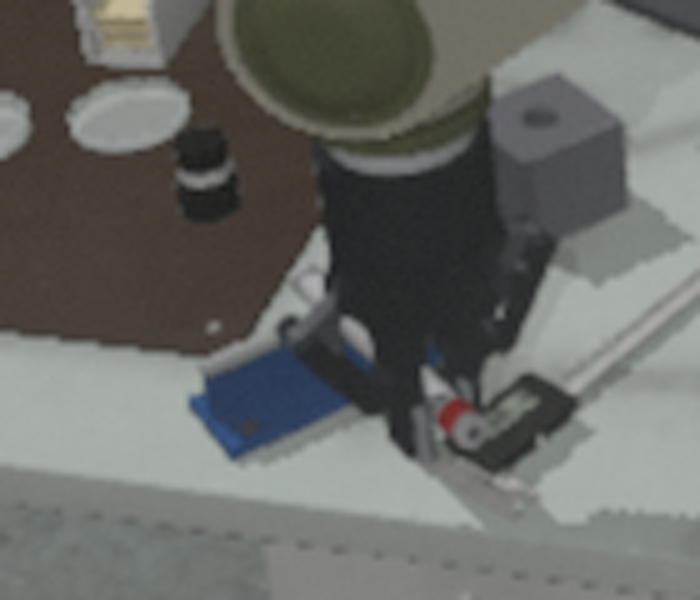

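```bash
python3 - <<'E'
from h import *
from scipy.optimize import least_squares
s=ctrl.capture("scene");P=ctrl.sense()["eef_pos"]
obs=np.r_[204.2,285.4,173.2,255.8]
for yaw in(-.1993,):
  def m(v):
    a,ph,dz=v;u=np.array([np.cos(ph)*np.cos(yaw),np.cos(ph)*np.sin(yaw),np.sin(ph)]);G=P+[0,0,19+dz]
    return np.r_[proj(G-a*u,s),proj(G+(170-a)*u,s)]
  r=least_squares(lambda v:np.r_[m(v)-obs,(v[2]/50)],[45,0,0]);print(r.x,r.fun)
for q in("shaft","shaft_ring_end","shaft_mid"):print(q,ctrl.landmark_of(q,s)[:1],ctrl.boxes_of(q,s)[:1])
E
```

```text
[35.49592061 -0.13730587  8.40506748] [ 1.11850539 -0.19649849 -1.52253516  0.32746371  0.16810135]
shaft [{'point': [170.4, 252.1], 'score': 0.47}] [{'extent': [169.1, 250.1, 38.8, 39.9], 'score': 0.71}]
shaft_ring_end [{'point': [205.4, 284.5], 'score': 0.76}] [{'extent': [169.9, 252.4, 37.7, 36.2], 'score': 0.49}]
shaft_mid [] [{'extent': [169.1, 249.7, 39.3, 39.1], 'score': 0.67}]
```

The network box and my fit agree that the pads sit about 6 mm farther back, leaving the shaft about 4–5° off level with the ring end high. I'll lower 6 mm more against the rod.

send_rows(
  targets=[
    [1,0,0,0.002,0,0,0],
    [1,0,0,0.002,0,0,0],
    [1,0,0,0.002,0,0,0],
    [1,0,0,0,0,0,0],
    [1,0,0,0,0,0,0],
    [1,0,0,0,0,0,0],
    [1,0,0,0,0,0,0],
    [1,0,0,0,0,0,0],
    [1,0,0,0,0,0,0],
    [1,0,0,0,0,0,0],
  ],
)

```text
time_s: 16.95
eef_pos: [397.0, 385.2, 28.4]
ee_rot: [-0.0, 0.995, -0.099, -0.0]
force: [-1.1, -0.4, 2.1]
grip_width: 0.177
grip_force: 29.2
```

```bash
python3 - <<'E'
from h import *
from scipy.optimize import least_squares
go((396.9,385.2,180))
s=ctrl.capture("scene");P=ctrl.sense()["eef_pos"]
for q in("shaft","shaft_ring_end"):print(q,ctrl.landmark_of(q,s)[:1],ctrl.boxes_of(q,s)[:1])
for i in range(4): ctrl.capture("top"); t=ctrl.sense(); print(t["force"].round(2),t["wrist_torque"].round(3))
H=cv2.resize(s["img"][245:300,160:220],None,fx=10,fy=10,interpolation=cv2.INTER_CUBIC)
cv2.imwrite("pics/i.png",cv2.cvtColor(H,cv2.COLOR_RGB2BGR))
E
```

```text
t 16.95 pos [397.  385.2  28.4] yaw -0.1992 F [-1.1 -0.4  2.1] grip 29.2 0.177
rot first: [-0.  0. -0.]  then shift mm: [-1.000e-01  0.000e+00 -1.516e+02]
shaft [{'point': [168.3, 254.1], 'score': 0.73}] []
shaft_ring_end [{'point': [206.8, 288.6], 'score': 0.6}] [{'extent': [169.7, 250.7, 38.4, 44.0], 'score': 0.5}]
[-0.99  1.42  1.54] [ 0.1   -0.03   0.078]
[-1.52  1.49  1.51] [ 0.056 -0.045  0.106]
[-0.86  0.75  1.62] [ 0.039 -0.043  0.064]
[-0.4   1.54  3.28] [ 0.061 -0.133  0.101]
```

View pics/i.png

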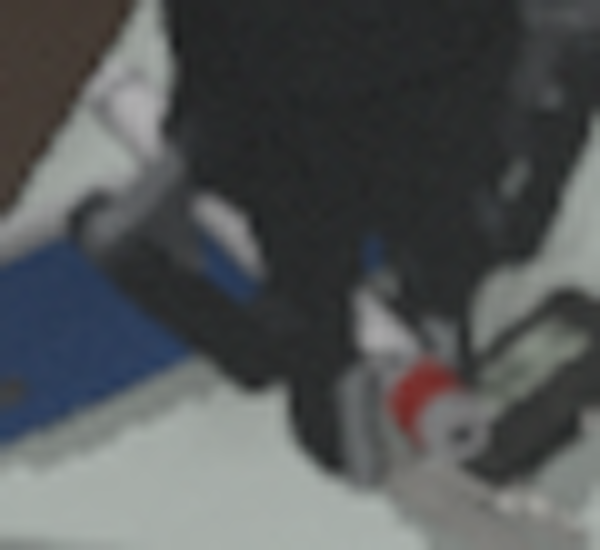

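Ring end is now at px (205.4,287.3) and the lower end at (171,254.7), with the rod pushing up at 2 N. I'll refit and plan the carry.

```bash
python3 - <<'E'
from h import *
from scipy.optimize import least_squares
s=ctrl.capture("scene");P=ctrl.sense()["eef_pos"];yaw=-.1993
obs=np.r_[205.4,287.3,171,254.6]
def m(v):
    a,ph,dz=v;u=np.array([np.cos(ph)*np.cos(yaw),np.cos(ph)*np.sin(yaw),np.sin(ph)]);G=P+[0,0,19+dz]
    return np.r_[proj(G-a*u,s),proj(G+(170-a)*u,s)]
for a in(38,40,45):print(a,m([a,0,6])-obs,m([a,-.05,6])-obs)
r=least_squares(lambda v:np.r_[m(v)-obs,(v[2]-5)/5,(v[0]-40)/5,v[1]/.05],[45,0,5]);print(r.x,r.fun)
b=np.array([605,-135]);u=np.array([np.cos(.018),np.sin(.018)])
print(b-44*u)
M=lambda y:np.array([[np.cos(y),np.sin(y)],[np.sin(y),-np.cos(y)]])
print("shift in tool frame yaw .018:",M(.018).T@(b-44*u-P[:2]))
E
```

```text
38 [ 1.07531629  3.19236157  0.43818152 -1.33507822] [0.99642727 2.53615976 0.78541136 0.78475372]
40 [ 1.5422458   3.68848063  0.8031289  -0.94731659] [1.45955854 2.99715529 1.14449069 1.14217714]
45 [2.71590157 4.9355061  1.7198703  0.02673381] [2.62388653 4.15611394 2.04662388 2.04015012]
[35.17009504 -0.05789969  9.0716646 ] [ 0.21931125  0.74445321  0.19284415 -0.341513    0.81433292 -0.96598099
 -1.15799385]
[ 561.00712781 -135.79195723]
shift in tool frame yaw .018: [154.60933597 523.87060115]
```

send_rows(
  targets=[
    [1,0,0,-0.01,0,0,0],
    [1,0,0,-0.02,0,0,0],
    [1,0,0,-0.03,0,0,0],
    [1,0,0,-0.03,0,0,0],
    [1,0,0,-0.02,0,0,-0.07],
    [1,0,0,0,0,0,-0.078],
    [1,0,0,0,0,0,-0.07],
    [1,0.01,0.02,0,0,0,0],
    [1,0.011,0.036,0,0,0,0],
    [1,0.011,0.038,0,0,0,0],
  ],
)

```text
time_s: 18.7
eef_pos: [430.8, 290.8, 138.7]
ee_rot: [0.0, 1.0, 0.01, -0.0]
force: [0.5, -0.5, 0.4]
grip_width: 0.175
grip_force: 29.3
```

send_rows(
  targets=[
    [1,0.011,0.04,0,0,0,0],
    [1,0.011,0.04,0,0,0,0],
    [1,0.011,0.04,0,0,0,0],
    [1,0.011,0.04,0,0,0,0],
    [1,0.011,0.04,0,0,0,0],
    [1,0.011,0.04,0,0,0,0],
    [1,0.011,0.04,0,0,0,0],
    [1,0.011,0.04,0,0,0,0],
    [1,0.011,0.03,0,0,0,0],
    [1,0.011,0.02,0,0,0,0],
  ],
)

```text
time_s: 19.95
eef_pos: [547.7, -77.6, 138.7]
ee_rot: [-0.0, 1.0, 0.009, -0.0]
force: [0.1, 0.8, -1.1]
grip_width: 0.178
grip_force: 29.3
```

```bash
python3 - <<'E'
from h import *
go((559,-135.8,120),.018)
E
```

```text
t 19.95 pos [547.7 -77.6 138.7] yaw 0.0173 F [ 0.1  0.8 -1.1] grip 29.3 0.178
rot first: [-0.      0.0004 -0.0007]  then shift mm: [10.2 58.4 18.7]
```

send_rows(
  targets=[
    [1,0.005,0.025,0,0,0,0],
    [1,0.005,0.02,0,0,0,0],
    [1,0,0.0135,0,0,0,0],
    [1,0,0,0.02,0,0,0],
    [1,0,0,0.02,0,0,0],
    [1,0,0,0.0187,0,0,0],
    [1,0,0,0,0,0,0],
    [1,0,0,0,0,0,0],
    [1,0,0,0,0,0,0],
    [1,0,0,0,0,0,0],
  ],
)

```text
time_s: 21.2
eef_pos: [559.0, -134.4, 80.2]
ee_rot: [0.0, 1.0, 0.009, 0.0]
force: [-0.1, -0.3, -0.5]
grip_width: 0.173
grip_force: 29.3
```

```bash
python3 - <<'E'
from h import *
np.set_printoptions(precision=1,suppress=True)
go((559,-135.8,47),.018)
s=ctrl.capture("scene");c=ctrl.capture("top");P=ctrl.sense()["eef_pos"]
for q in("shaft","shaft_ring_end","shaft_mid","bed"):print(q,[(l[0]["point"],l[0]["score"]) if l else None for l in(ctrl.landmark_of(q,s),ctrl.landmark_of(q,c))],ctrl.boxes_of(q,s)[:1])
u=np.array([1,.018,0]);G=P+[0,0,25]
print("pred ring,low scene",proj(G-39*u,s),proj(G+131*u,s),"top",proj(G-39*u,c),proj(G+131*u,c))
A=cv2.resize(s["img"][135:235,235:325],None,fx=5.5,fy=5.5,interpolation=cv2.INTER_CUBIC)
B=cv2.resize(c["img"][100:220,270:360],None,fx=3.3,fy=3.3,interpolation=cv2.INTER_CUBIC)
H=np.zeros((600,800,3),np.uint8);H[:A.shape[0],:A.shape[1]]=A;H[:B.shape[0],500:500+B.shape[1]]=B
cv2.imwrite("pics/j.png",cv2.cvtColor(H,cv2.COLOR_RGB2BGR))
E
```

```text
t 21.2 pos [ 559.  -134.4   80.2] yaw 0.0189 F [-0.1 -0.3 -0.5] grip 29.3 0.173
rot first: [ 0. -0.  0.]  then shift mm: [-0.   1.4 33.2]
shaft [([251.1, 154.6], 0.6), ([329.9, 117.3], 0.54)] [{'extent': [249.2, 153.0, 46.1, 16.4], 'score': 0.45}]
shaft_ring_end [([293.8, 167.5], 0.61), None] [{'extent': [253.7, 156.3, 39.4, 10.7], 'score': 0.48}]
shaft_mid [([268.9, 161.2], 0.73), None] [{'extent': [251.7, 156.2, 38.5, 12.1], 'score': 0.58}]
bed [([269.8, 168.7], 0.61), None] [{'extent': [246.2, 162.1, 66.3, 34.1], 'score': 0.8}]
pred ring,low scene [293.  168.2] [253.  154.8] top [331.5 178.9] [329.2 117.2]
```

View pics/j.png

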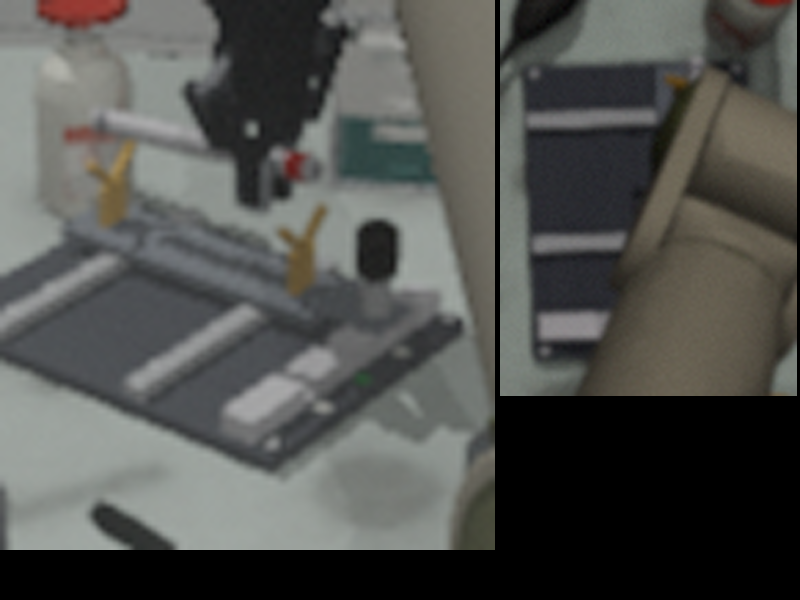

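In the picture the shaft hovers over the V-supports, its ends at crop (97,122) and (312,165). Its slope there is shallower than the V line's, so the ring end is about 0.08 rad high. I'll tilt the tool to level it. That was my last picture, so I'll rely on numbers from here.

send_rows(
  targets=[
    [1,0.001,0.0014,0,0,0.04,0],
    [1,0.001,0,0,0,0.04,0],
    [1,0,0,0,0,0,0],
    [1,0,0,0,0,0,0],
    [1,0,0,0,0,0,0],
    [1,0,0,0,0,0,0],
    [1,0,0,0,0,0,0],
    [1,0,0,0,0,0,0],
    [1,0,0,0,0,0,0],
    [1,0,0,0,0,0,0],
  ],
)

```text
time_s: 23.15
eef_pos: [560.8, -135.7, 79.8]
ee_rot: [-0.0, 0.999, 0.009, 0.04]
force: [0.0, 0.2, -0.6]
grip_width: 0.181
grip_force: 29.3
```

```bash
cat >> h.py <<'E'
def shaftfit(s,box,thr=(115,60)):
    """red ring centroid + bright shaft blob line inside box (c0,r0,c1,r1) of scene"""
    x0,y0,x1,y1=box;im=s["img"][y0:y1,x0:x1];h=cv2.cvtColor(im,cv2.COLOR_RGB2HSV)
    m=(((h[...,0]<10)|(h[...,0]>170))&(h[...,1]>90))
    ys,xs=np.where(m);return (xs.mean()+x0,ys.mean()+y0,len(xs)) if len(xs) else None
E
python3 - <<'E'
from h import *
np.set_printoptions(precision=1,suppress=True)
st=ctrl.sense();q=st["ee_rot"];M=Rn.from_quat([q[1],q[2],q[3],q[0]]).as_matrix();P=st["eef_pos"];print(P,M[:,2])
s=ctrl.capture("scene")
G=P-25*M[:,2];u=np.array([1,.018,0])
print("G",G,"red",shaftfit(s,(280,150,296,175)),"pred ring",proj(G-27*u,s),proj(G-27*u+[0,0,10],s))
print("pred end/low",proj(G-39*u,s),proj(G+131*u,s),"bed",proj((605,-135,72),s))
for q in("shaft","shaft_ring_end","shaft_mid","bed"):print(q,[(l["point"],l["score"]) for l in ctrl.landmark_of(q,s)][:1],ctrl.boxes_of(q,s)[:1])
# column scan: bright shaft rows
g=cv2.cvtColor(s["img"],cv2.COLOR_RGB2GRAY)
for c in range(248,275,2):print(c,g[146:170,c])
E
```

```text
[ 560.8 -135.7   79.8] [ 0.1  0.  -1. ]
G [ 558.8 -135.8  104.7] red (np.float64(288.25), np.float64(165.5), 12) pred ring [290.2 167.2] [290.3 164.4]
pred end/low [293.2 168.2] [253.3 154.8] bed [272.5 170. ]
shaft [([250.7, 153.7], 0.46)] [{'extent': [249.0, 154.1, 44.8, 16.3], 'score': 0.52}]
shaft_ring_end [([293.1, 167.7], 0.52)] [{'extent': [252.6, 153.3, 42.2, 15.0], 'score': 0.45}]
shaft_mid [([269.5, 159.7], 0.62)] [{'extent': [251.9, 150.2, 43.7, 16.7], 'score': 0.59}]
bed [([272.5, 168.3], 0.91)] [{'extent': [247.3, 165.0, 61.9, 30.8], 'score': 0.71}]
248 [134 140 147 151 143 140 140 137 136 134 133 124 105  89 103 125 138 139
 139 138 134 127 127 126]
250 [136 143 143 143 144 144 142 139 137 135 135 124  95  90 103 123 130 129
 132 129 123 124 126 127]
252 [138 142 143 140 139 143 147 139 114 106 115 112  90  85  96 117 127 127
 125 108  92 110 125 126]
254 [134 137 138 136 136 129 136 154 138 109 103  97  80  88 100 115 125 134
 138 131 113  97 103 108]
256 [120 124 124 126 126 119 139 166 160 134 109  92  87  92  99 108 116 127
 136 135 121 113 101  95]
258 [150 141 138
[... 210 characters left out ...]
 147 146 145 146 155 169 160 134 112 122 149 155 154 154
 154 154 155 151 143 142]
264 [147 148 146 146 147 147 147 145 147 158 168 151 127 115 138 155 152 154
 153 155 155 156 150 143]
266 [145 147 146 146 146 146 146 146 146 150 162 165 144 117 121 148 153 154
 155 156 156 157 151 145]
268 [145 145 146 146 145 146 146 146 144 145 155 168 156 128 106 119 148 155
 155 157 157 157 157 152]
270 [144 145 146 139 111  69  62  93 119 125 133 150 151 136 112 107 130 148
 154 155 152 151 151 147]
272 [144 145 146 131  90  80  68  54  47  42  55  72  99 118 114 105 115 141
 146 146 144 145 144 144]
274 [145 140 130 115  97  84  76  52  42  43  42  39  38  36  40  46  76 121
 146 147 146 144 144 144]
```

The shaft is now level. The evidence agrees on a grip 35 mm from the ring end, with the pads 28 mm behind the TCP. I'll shift −3.5 mm in x and lower.

send_rows(
  targets=[
    [1,-0.003,0,0,0,0,0],
    [1,-0.001,0,0.008,0,0,0],
    [1,-0.0005,0,0.008,0,0,0],
    [1,-0.0006,0,0.008,0,0,0],
    [1,-0.0005,0,0.005,0,0,0],
    [1,-0.0002,0,0.002,0,0,0],
    [1,0,0,0,0,0,0],
    [1,0,0,0,0,0,0],
    [1,0,0,0,0,0,0],
    [1,0,0,0,0,0,0],
  ],
)

```text
time_s: 24.85
eef_pos: [557.6, -135.8, 48.5]
ee_rot: [-0.0, 0.999, 0.009, 0.04]
force: [-0.1, 0.1, -1.2]
grip_width: 0.175
grip_force: 29.3
```

send_rows(
  targets=[
    [1,0,0,0.001,0,0,0],
    [1,0,0,0.001,0,0,0],
    [1,0,0,0,0,0,0],
    [1,0,0,0,0,0,0],
    [1,0,0,0,0,0,0],
    [1,0,0,0,0,0,0],
    [1,0,0,0,0,0,0],
    [1,0,0,0,0,0,0],
    [1,0,0,0,0,0,0],
    [1,0,0,0,0,0,0],
  ],
)

```text
time_s: 26.1
eef_pos: [557.7, -135.8, 46.4]
ee_rot: [-0.0, 0.999, 0.009, 0.04]
force: [0.6, 0.2, -0.9]
grip_width: 0.175
grip_force: 29.3
```

```bash
python3 - <<'E'
from h import *
np.set_printoptions(precision=1,suppress=True)
s=ctrl.capture("scene");st=ctrl.sense();P=st["eef_pos"];print(P,st["force"],st["wrist_torque"])
G=P+[-2.2,0,28];u=np.array([1,.018,0])
print("G",G,"red",shaftfit(s,(280,155,300,185)),"pred ring",proj(G-23*u,s))
print("pred end/low",proj(G-35*u,s),proj(G+135*u,s))
for q in("shaft","shaft_ring_end","shaft_mid","bed"):print(q,[(l["point"],l["score"]) for l in ctrl.landmark_of(q,s)][:1],ctrl.boxes_of(q,s)[:1])
E
```

```text
[ 557.7 -135.8   46.4] [ 1.2  0.1 -0.3] [-0.   0.1  0. ]
G [ 555.5 -135.8   74.4] red (np.float64(289.1818181818182), np.float64(174.36363636363637), 11) pred ring [289.9 175.5]
pred end/low [292.8 176.5] [253.3 162.7]
shaft [([249.7, 159.0], 0.49)] [{'extent': [253.0, 158.6, 42.2, 22.3], 'score': 0.68}]
shaft_ring_end [([294.1, 178.6], 0.56)] [{'extent': [301.3, 176.8, 7.4, 11.2], 'score': 0.74}]
shaft_mid [([272.0, 168.5], 0.54)] [{'extent': [253.1, 160.9, 38.7, 15.1], 'score': 0.56}]
bed [([268.5, 171.5], 0.65)] [{'extent': [248.6, 165.7, 63.0, 28.2], 'score': 0.96}]
```

send_rows(
  targets=[
    [1,0,0,0.001,0,0,0],
    [1,0,0,0.001,0,0,0],
    [1,0,0,0.001,0,0,0],
    [1,0,0,0,0,0,0],
    [1,0,0,0,0,0,0],
    [1,0,0,0,0,0,0],
    [1,0,0,0,0,0,0],
    [1,0,0,0,0,0,0],
    [1,0,0,0,0,0,0],
    [1,0,0,0,0,0,0],
  ],
)

```text
time_s: 27.8
eef_pos: [557.9, -135.8, 43.4]
ee_rot: [-0.0, 0.999, 0.009, 0.04]
force: [0.1, 0.2, -0.7]
grip_width: 0.175
grip_force: 29.3
```

send_rows(
  targets=[
    [1,0,0,0.001,0,0,0],
    [1,0,0,0.001,0,0,0],
    [1,0,0,0.001,0,0,0],
    [1,0,0,0.001,0,0,0],
    [1,0,0,0,0,0,0],
    [1,0,0,0,0,0,0],
    [1,0,0,0,0,0,0],
    [1,0,0,0,0,0,0],
    [1,0,0,0,0,0,0],
    [1,0,0,0,0,0,0],
  ],
)

```text
time_s: 29.05
eef_pos: [558.6, -136.5, 41.9]
ee_rot: [0.001, 0.999, 0.01, 0.041]
force: [-12.1, -0.2, 24.2]
grip_width: 0.173
grip_force: 31.3
```

```bash
python3 - <<'E'
from h import *
np.set_printoptions(precision=2,suppress=True)
s=ctrl.capture("scene");st=ctrl.sense();P=st["eef_pos"];print(P,st["force"],st["wrist_torque"])
print("red",shaftfit(s,(280,155,300,185)))
u=np.array([1,.018,0]);B=np.array([605,-135,72])
print("pred lying: ring",proj(B-73*u,s),"end,low",proj(B-85*u,s),proj(B+85*u,s))
g=cv2.cvtColor(s["img"],cv2.COLOR_RGB2GRAY)
for c in range(256,270,2):print(c,g[154:176,c])
E
```

```text
[ 558.57 -136.42   41.9 ] [-12.37   1.15  24.27] [0.01 1.5  0.19]
red (np.float64(289.1666666666667), np.float64(175.58333333333334), 12)
pred lying: ring [289.98 176.14] end,low [292.96 177.19] [253.47 163.33]
256 [118 117 118 108  95 101 113 121 141 162 154 128 104  97 100  94  94  95
  94  94  92  84]
258 [120 116 110 111 112 112 123 133 132 154 165 147 123 101  94  94  94  97
 105 110  99  81]
260 [146 147 152 153 156 154 149 143 151 158 166 163 139 116 120 127 108 101
  94 105 102  81]
262 [146 146 145 146 150 155 155 156 155 153 159 167 156 132 109 127 137 106
  89  85 108 100]
264 [146 145 144 145 145 148 153 156 154 153 153 160 165 148 123 112 127 127
 107  89  86 101]
266 [146 145 145 146 145 144 145 145 150 154 154 157 166 163 142 117 122 133
 113 104  96  95]
268 [145 145 145 144 143 144 144 144 146 153 156 155 159 166 157 132 105 127
 139  99  94  93]
```

Firm contact with both supports. I'll ease off, open, and retreat.

send_rows(
  targets=[
    [1,0,0,-0.001,0,0,0],
    [1,0,0,-0.0005,0,0,0],
    [0,0,0,0,0,0,0],
    [0,0,0,0,0,0,0],
    [0,0,0,0,0,0,0],
    [0,0,0,0,0,0,0],
    [0,0.0008,0,-0.01,0,0,0],
    [0,0.0024,0,-0.03,0,0,0],
    [0,0.0024,0,-0.03,0,0,0],
    [0,0,0,0,0,-0.08,0],
  ],
)

```text
time_s: 30.35
eef_pos: [558.7, -136.3, 114.5]
ee_rot: [0.001, 1.0, 0.009, 0.001]
force: [-0.8, 0.0, -1.6]
grip_width: 0.499
grip_force: 0.0
```

```bash
python3 - <<'E'
from h import *
np.set_printoptions(precision=2,suppress=True)
go((477,-137.3,125),.018)
s=ctrl.capture("scene")
print("red",shaftfit(s,(280,155,300,185)))
u=np.array([1,.018,0]);B=np.array([605,-135,72])
print("pred lying: ring",proj(B-73*u,s),"end,low",proj(B-85*u,s),proj(B+85*u,s),"knob",proj((477,-137.3,76),s))
g=cv2.cvtColor(s["img"],cv2.COLOR_RGB2GRAY)
for c in range(252,290,4):print(c,g[154:182,c])
for q in("shaft","shaft_ring_end","shaft_mid","bed","knob_grip"):print(q,[(l["point"],l["score"]) for l in ctrl.landmark_of(q,s)][:1],ctrl.boxes_of(q,s)[:1])
E
```

```text
t 30.35 pos [ 558.7 -136.3  114.5] yaw 0.0182 F [-0.8  0.  -1.6] grip 0.0 0.499
rot first: [ 0. -0.  0.]  then shift mm: [-81.7  -0.5 -10.5]
red (np.float64(289.1818181818182), np.float64(175.36363636363637), 11)
pred lying: ring [289.98 176.14] end,low [292.96 177.19] [253.47 163.33] knob [303.92 179.91]
252 [135 134 135 122 101  99 108 128 138 136 125 104  94 106 121 120 117 107
 109 110 107 111 114 112  99  77  69 100]
256 [119 118 118 109  95 100 113 122 141 163 155 128 103  96  99  96  96  96
  96  95  91  85  80  99 114 103  88 109]
260 [152 154 156 156 156 155 150 144 151 160 166 163 139 114 120 127 106  99
  94 106 103  81  83  81  83  83  96 101]
264 [146 146 145 147 146 149 154 155 154 154 152 158 166 148 123 111 128 128
 108  91  86 102  81  83  83  96 114 115]
268 [146 146 146 145 144 144 144 144 148 148 146 146 156 168 158 134 110 128
 140  99  94  95 102 106  93  81  91 107]
272 [145 144 145 146 147 146 146 147 146 145 147 147 147 152 164 163 142 115
 118 134 118  96  83  99 113 101  81  82]
276 [ 38  38  35  40  47  51  41  40  63 106 136 146 146 144 144 157 166 151
 128 114 130 131  98  85  86 108 107  90]
280 [ 48  62  66  66  65  68  68  72  71  74  95 129 147 146 144 144 147 156
 153 131 111 118 125 103  96  90  99 107]
284 [133 133 133 133 138 144 143 144 146 146 146 146 144 143 144 144 145 145
 149 149 132 111 106 131 140 127 111  97]
288 [ 33  33  33  36  35  69 119 143 142 142 144 143 141 140 141 143 143 143
 139 132 120  78  66  69  79  89 111 111]
shaft [([252.2, 164.4], 0.46)] [{'extent': [253.2, 161.8, 42.0, 21.6], 'score': 0.58}]
shaft_ring_end [([218.6, 237.3], 0.66)] [{'extent': [253.7, 163.3, 40.0, 18.5], 'score': 0.57}]
shaft_mid [([270.8, 167.8], 0.44)] [{'extent': [254.1, 161.7, 43.1, 18.3], 'score': 0.53}]
bed [([271.9, 167.8], 0.65)] [{'extent': [249.5, 167.8, 62.9, 26.2], 'score': 0.67}]
knob_grip [([302.1, 178.0], 0.53)] [{'extent': [301.1, 172.7, 5.7, 14.9], 'score': 0.64}]
```

The shaft lies level in the supports (highlight slope 0.33, as predicted). Next is the knob.

send_rows(
  targets=[
    [-0.4,-0.02,0,0,0,0,0],
    [-0.4,-0.03,0,0,0,0,0],
    [-0.4,-0.022,0,0,0,0,0],
    [-0.4,-0.0095,0,0,0,0,0],
    [-0.4,0,0,0,0,0,0],
    [-0.4,0,0,0,0,0,0],
    [-0.4,0,0,0.01,0,0,0],
    [-0.4,0,0,0.01,0,0,0],
    [-0.4,0,0,0,0,0,0],
    [-0.4,0,0,0,0,0,0],
  ],
)

```text
time_s: 32.15
eef_pos: [476.7, -137.3, 91.1]
ee_rot: [-0.0, 1.0, 0.009, -0.0]
force: [0.0, 0.4, 0.1]
grip_width: 0.695
grip_force: 0.0
```

```bash
python3 - <<'E'
from h import *
np.set_printoptions(precision=1,suppress=True)
go((477,-137.3,52),.018)
c=ctrl.capture("top");s=ctrl.capture("scene");u=np.array([1,.018,0]);B=np.array([605,-135,72])
print("top pred end,low,mid",proj(B-85*u,c),proj(B+85*u,c),proj(B,c),"red",shaftfit(c,(320,160,342,190)),shaftfit(s,(280,155,300,185)))
for q in("shaft","shaft_ring_end","shaft_mid","knob_grip"):print(q,[(l["point"],l["score"]) for l in ctrl.landmark_of(q,c)][:1],ctrl.boxes_of(q,c)[:1],[(l["point"],l["score"]) for l in ctrl.landmark_of(q,s)][:1],ctrl.boxes_of(q,s)[:1])
g=cv2.cvtColor(c["img"],cv2.COLOR_RGB2GRAY)
for r in range(114,128):print(r,g[r,320:345])
E
```

```text
t 32.15 pos [ 476.7 -137.3   91.1] yaw 0.0188 F [0.  0.4 0.1] grip 0.0 0.695
rot first: [-0.  0.  0.]  then shift mm: [ 0.3  0.  39.1]
top pred end,low,mid [330.1 180.4] [327.9 120.1] [329. 150.] red None (np.float64(289.1818181818182), np.float64(175.36363636363637), 11)
shaft [([330.3, 118.2], 0.52)] [] [([248.9, 163.9], 0.68)] [{'extent': [252.3, 159.3, 40.9, 21.6], 'score': 0.53}]
shaft_ring_end [([218.9, 182.8], 0.66)] [{'extent': [323.1, 120.9, 8.2, 42.2], 'score': 0.71}] [([292.7, 175.1], 0.52)] [{'extent': [254.1, 162.5, 37.1, 20.6], 'score': 0.58}]
shaft_mid [([330.2, 148.2], 0.51)] [{'extent': [326.5, 123.8, 5.5, 36.1], 'score': 0.8}] [([272.6, 170.2], 0.49)] [{'extent': [251.7, 163.4, 44.4, 14.5], 'score': 0.73}]
knob_grip [] [] [([303.9, 179.2], 0.53)] [{'extent': [302.5, 177.5, 8.6, 9.2], 'score': 0.39}]
114 [125 123 122 118 120 117 118 119 117 113 113 101  85  70  66  62  56  47
  47  44  43  45  42  38  36]
115 [127 126 120 117 114 113 107 110 112 111 106  94  78  66  64  62  57  54
  52  45  46  47  43  40  44]
116 [124 120 115 114 113 107 106 108 111 110 106  86  74 
[... 451 characters left out ...]
  75  72  65  50  42  34  21
  24  28  40  45  45  38  40]
122 [ 79  78  76  73  75  77  87 105 107 105  90  76  73  68  72  64  49  33
  25  32  28  36  35  32  37]
123 [ 80  81  78  74  74  77  84 101 107 103  88  73  76  76  80  73  56  32
  25  22  26  25  25  24  36]
124 [ 78  74  74  73  71  70  81  98 109 102  87  74  71  69  68  58  48  32
  26  22  24  23  26  27  36]
125 [ 74  71  66  63  61  67  86 106 114 113  96  81  72  64  51  39  30  25
  21  26  27  20  21  24  34]
126 [ 73  70  58  49  52  63  89 114 125 122 106  86  71  63  50  30  24  22
  23  24  22  24  19  22  35]
127 [ 77  69  57  44  43  60  91 118 130 128 112  90  76  69  51  32  22  22
  24  22  26  24  24  25  38]
```

In the top camera the lower end edge is at row 119.8, against 120.1 predicted, so the shaft is placed within a few mm. Now I'll grip the knob.

send_rows(
  targets=[
    [-0.4,0,0,0.015,0,0,0],
    [-0.4,0,0,0.015,0,0,0],
    [-0.4,0,0,0.009,0,0,0],
    [-0.4,0,0,0,0,0,0],
    [1,0,0,0,0,0,0],
    [1,0,0,0,0,0,0],
    [1,0,0,0,0,0,0],
    [1,0,0,0,0,0,0],
    [1,0,0,0,0,0,0],
    [1,0,0,0,0,0,0],
  ],
  squeeze=50,
)

```text
time_s: 34.3
eef_pos: [476.9, -137.5, 52.7]
ee_rot: [0.0, 1.0, 0.009, 0.001]
force: [-2.7, -0.5, 6.3]
grip_width: 0.286
grip_force: 49.1
```

send_rows(
  targets=[
    [1,0,0,-0.004,0,0,0],
    [1,0,0,-0.005,0,0,0],
    [1,0,0,-0.004,0,0,0],
    [1,0,0,-0.004,0,0,0],
    [1,0,0,0,0,0,0],
    [1,0,0,0,0,0,0],
    [1,0,0,0,0,0,0],
    [1,0,0,0,0,0,0],
    [1,0,0,0,0,0,0],
    [1,0,0,0,0,0,0],
  ],
)

```text
time_s: 35.55
eef_pos: [476.7, -137.3, 69.0]
ee_rot: [-0.0, 1.0, 0.009, 0.0]
force: [4.8, -0.6, -8.0]
grip_width: 0.287
grip_force: 49.4
```

```bash
python3 - <<'E'
from h import *
go((476.7-.018*40,-137.3+40,69),.018)
E
```

```text
t 35.55 pos [ 476.7 -137.3   69. ] yaw 0.0187 F [ 4.8 -0.6 -8. ] grip 49.4 0.287
rot first: [-0.0001 -0.0001  0.0007]  then shift mm: [  0. -40.  -0.]
```

send_rows(
  targets=[
    [1,0,-0.002,0,0,0,0],
    [1,0,-0.004,0,0,0,0],
    [1,0,-0.006,0,0,0,0],
    [1,0,-0.007,0,0,0,0],
    [1,0,-0.007,0,0,0,0],
    [1,0,-0.006,0,0,0,0],
    [1,0,-0.004,0,0,0,0],
    [1,0,-0.003,0,0,0,0],
    [1,0,-0.001,0,0,0,0],
    [1,0,0,0,0,0,0],
  ],
)

```text
time_s: 36.8
eef_pos: [475.7, -97.1, 69.0]
ee_rot: [-0.0, 1.0, 0.009, -0.0]
force: [2.0, 1.1, -8.0]
grip_width: 0.286
grip_force: 49.5
```

send_rows(
  targets=[
    [1,0,0,0.005,0,0,0],
    [1,0,0,0.005,0,0,0],
    [1,0,0,0.004,0,0,0],
    [1,0,0,0.002,0,0,0],
    [1,0,0,0,0,0,0],
    [1,0,0,0,0,0,0],
    [1,0,0,0,0,0,0],
    [1,0,0,0,0,0,0],
    [1,0,0,0,0,0,0],
    [1,0,0,0,0,0,0],
  ],
)

```text
time_s: 38.05
eef_pos: [475.8, -97.3, 53.1]
ee_rot: [0.0, 1.0, 0.009, -0.0]
force: [-1.3, -0.2, -4.5]
grip_width: 0.288
grip_force: 49.9
```

```bash
python3 - <<'E'
from h import *
go((476,-97.3,52.7),.018)
s=ctrl.capture("scene")
u=np.array([1,.018,0]);B=np.array([604.3,-95,72]);print(proj(B-73*u,s),proj(B,s),shaftfit(s,(265,165,290,200)),[(l["point"],l["score"]) for l in ctrl.landmark_of("shaft_mid",s)][:1],ctrl.boxes_of("shaft",s)[:1],proj(B-85*u,s),proj(B+85*u,s))
E
```

```text
t 38.05 pos [475.8 -97.3  53.1] yaw 0.0189 F [-1.3 -0.2 -4.5] grip 49.9 0.288
rot first: [0.     0.0001 0.0009]  then shift mm: [ 0.2 -0.   0.4]
[282.56431371 180.61833494] [264.99251902 174.23388694] (np.float64(281.6666666666667), np.float64(180.0), 12) [([260.9, 173.5], 0.5)] [{'extent': [242.2, 164.9, 44.3, 20.9], 'score': 0.71}] [285.56050427 181.70695583] [245.8515833  167.27931509]
```

The carriage has moved 40 mm and the plunger is down in the notch. I'll release, retreat upward and verify.

send_rows(
  targets=[
    [-0.3,0,0,0,0,0,0],
    [-0.3,0,0,0,0,0,0],
    [-0.3,0,0,0,0,0,0],
    [-0.3,0,0,0,0,0,0],
    [-0.3,0,0,-0.02,0,0,0],
    [-0.3,0,0,-0.04,0,0,0],
    [-0.3,0,0,-0.05,0,0,0],
    [-0.3,0,0,-0.05,0,0,0],
    [-0.3,-0.04,0,0,0,0,0],
    [-0.3,-0.04,0,0,0,0,0],
  ],
)

```text
time_s: 39.45
eef_pos: [395.0, -98.7, 213.4]
ee_rot: [0.0, 1.0, 0.01, 0.0]
force: [0.4, -0.2, -0.6]
grip_width: 0.651
grip_force: 0.0
```

```bash
python3 - <<'E'
from h import *
np.set_printoptions(precision=1,suppress=True)
go((476,-97.3,200))
s=ctrl.capture("scene");c=ctrl.capture("top")
u=np.array([1,.018,0]);B=np.array([604.3,-95,72])
print("red",shaftfit(s,(265,165,290,200)),proj(B-73*u,s));K=np.array([476.3,-97.3,76])
print("knob pred",proj(K,s),proj(K+[0,0,10],s),proj(K,c),[(l["point"],l["score"]) for l in ctrl.landmark_of("knob_grip",s)][:1],ctrl.boxes_of("knob_grip",s)[:1],ctrl.boxes_of("knob_grip",c)[:1])
p=proj(K,s).astype(int);im=s["img"][p[1]-12:p[1]+12,p[0]-6:p[0]+7].max(2);print(p);print(im)
E
```

```text
t 39.45 pos [395.  -98.7 213.4] yaw 0.0193 F [ 0.4 -0.2 -0.6] grip 0.0 0.651
rot first: [ 0. -0. -0.]  then shift mm: [81.   0.1 13.4]
red (np.float64(281.4166666666667), np.float64(180.16666666666666), 12) [282.6 180.6]
knob pred [296.6 184.6] [296.7 181.8] [316.4 196. ] [([298.2, 184.5], 0.52)] [{'extent': [294.8, 181.2, 7.9, 9.9], 'score': 0.61}] [{'extent': [308.5, 191.7, 11.5, 6.7], 'score': 0.62}]
[296 184]
[[148 148 149 148 147 146 147 145 144 143 142 141 140]
 [149 149 149 148 149 147 147 146 146 145 144 143 142]
 [150 148 148 149 150 150 149 148 147 146 146 144 144]
 [149 151 148 151 151 148 149 150 148 149 149 148 148]
 [150 148 150 150 150 150 150 150 149 151 150 151 149]
 [149 149 149 151 150 150 150 150 150 150 151 149 150]
 [151 151 150 152 151 150 150 150 151 151 150 151 150]
 [150 151 145 137 130 125 126 125 130 142 150 148 149]
 [150 150 133  95  63  43  43  51  67 109 141 149 148]
 [146 146 112  53  46  43  41  44  42  59 121 149 148]
 [129 130  93  44  48  44  42  44  42  42 115 151 149]
 [127 125  90  41  44  40  40  41  40  41 114 148 149]
 [145 129  90  42  44  41  45  43  42  40 114 147 149]
 [146 120  80  41  44  42  44  41  40  42 108 146 148]
 [127  97  59  42  43  41  42  42  41  43  88 120 129]
 [ 85  72  50  43  43  41  44  40  41  44  65  82  86]
 [ 76  60  46  45  43  41  40  40  42  44  62  75  78]
 [ 67  67  57  44  43  41  43  39  42  49  66  78  78]
 [ 84  79  72  60  51  46  48  49  57  65  74  87 110]
 [ 95  80  79 101  97  75  74  73  77  80  78 109 138]
 [ 86  93 104 131 131 100  96  93  95  91  87 109 129]
 [ 87  99 111 123 124 105  99  97 101 118 126 121 116]
 [ 85  86  91  99 109 108 100  97  96 124 144 141 134]
 [100  95  90  99 105 104  98  94  89  96 117 117 136]]
```

```bash
python3 -c "
from h import *
print(ctrl.finish_job())"
```

```text
the job is handed in; nothing more can be done
None
```

The job is handed in at about 39.5 s of the 58 s: the last camera checks showed the shaft level in the V-supports with its red ring toward the knob, the carriage at the green dot and the plunger seated; the judge's verdict was not shown.

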